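Find the free flap of the parts chest and push it open

TASK

One of the chest's four identical flaps covers a compartment that still has room: press each flap gently with a fingertip near its far end until you find the one that rocks down, then push that flap fully open, down to its stop, and leave it open. Nothing is to be picked up: leave the other flaps shut, never force one that does not give, and leave the things standing on and beside the chest where they are.

Things in the scene. Friction and masses are not known exactly. Their poses are not given: they have to be found in the camera images.
- chest: grey steel chest fixed to the table, 177 (its x, pointing away from the robot within 0.3 rad) x 570 (its y) x 100 mm high. Flat top with four equal flaps in a row along y, at y = -181, -77, 77, 181 mm. Origin on the underside, mid length; near face x = -92 mm, far face x = 85 mm. Hidden boxes in three compartments reach 1 mm below their flaps; the fourth, different every time, has room.
- flap_1 (a joint): tilt of flap 1 (rightmost seen from the robot), rad: 0 shut and flush, grows as its far end sinks, 0.65 at the stop. Aluminium plate 105 (chest x) x 90 x 6 mm on a pin along chest y, 25 mm from its near edge (chest x = -45 mm, 3 mm under the top). The near edge rises up to 15 mm. The hinge is stiff: the free flap stays where it is left.
- flap_1_press (a point): centre of the round 22 mm press mark on flap 1's upper face, 52 mm beyond the pin, 28 mm from the far edge; level with the chest top (100 mm) when shut, moves with the flap. Here a blocked flap gives 1 mm, then resists like firm cardboard (2 mm at 6 N, 4 mm at 20 N); the free one yields at 2 to 3 N all the way, the mark sinking about 31 mm (a straight-down fingertip sinks up to 40 mm).
- flap_2 (a joint): tilt of flap 2 (second from the right), rad: 0 shut and flush, grows as its far end sinks, 0.65 at the stop. Aluminium plate 105 (chest x) x 90 x 6 mm on a pin along chest y, 25 mm from its near edge (chest x = -45 mm, 3 mm under the top). The near edge rises up to 15 mm. The hinge is stiff: the free flap stays where it is left.
- flap_2_press (a point): centre of the round 22 mm press mark on flap 2's upper face, 52 mm beyond the pin, 28 mm from the far edge; level with the chest top (100 mm) when shut, moves with the flap. Here a blocked flap gives 1 mm, then resists like firm cardboard (2 mm at 6 N, 4 mm at 20 N); the free one yields at 2 to 3 N all the way, the mark sinking about 31 mm (a straight-down fingertip sinks up to 40 mm).
- flap_3 (a joint): tilt of flap 3 (second from the left), rad: 0 shut and flush, grows as its far end sinks, 0.65 at the stop. Aluminium plate 105 (chest x) x 90 x 6 mm on a pin along chest y, 25 mm from its near edge (chest x = -45 mm, 3 mm under the top). The near edge rises up to 15 mm. The hinge is stiff: the free flap stays where it is left.
- flap_3_press (a point): centre of the round 22 mm press mark on flap 3's upper face, 52 mm beyond the pin, 28 mm from the far edge; level with the chest top (100 mm) when shut, moves with the flap. Here a blocked flap gives 1 mm, then resists like firm cardboard (2 mm at 6 N, 4 mm at 20 N); the free one yields at 2 to 3 N all the way, the mark sinking about 31 mm (a straight-down fingertip sinks up to 40 mm).
- flap_4 (a joint): tilt of flap 4 (leftmost seen from the robot), rad: 0 shut and flush, grows as its far end sinks, 0.65 at the stop. Aluminium plate 105 (chest x) x 90 x 6 mm on a pin along chest y, 25 mm from its near edge (chest x = -45 mm, 3 mm under the top). The near edge rises up to 15 mm. The hinge is stiff: the free flap stays where it is left.
- flap_4_press (a point): centre of the round 22 mm press mark on flap 4's upper face, 52 mm beyond the pin, 28 mm from the far edge; level with the chest top (100 mm) when shut, moves with the flap. Here a blocked flap gives 1 mm, then resists like firm cardboard (2 mm at 6 N, 4 mm at 20 N); the free one yields at 2 to 3 N all the way, the mark sinking about 31 mm (a straight-down fingertip sinks up to 40 mm).
- bearing: bystander, loose, leave alone: steel ring bearing, 48 mm across, 15 mm high, lying on the chest's middle deck between flaps 2 and 3; origin at the centre of its underside
- small_carton: bystander, loose, leave alone: cardboard box 55 x 42 x 30 mm (x, y, height) standing on the chest's left end deck; origin at the centre of its underside
- grease_jar: bystander, loose, leave alone: white jar 40 mm across, 40 mm high, standing on the chest's right end deck; origin at the centre of its underside
- oil_filter: bystander, loose, leave alone: blue can 68 mm across, 85 mm high, on the table to the robot's left; origin at the centre of its underside
- oil_bottle: bystander, loose, leave alone: grey bottle 84 mm across, 210 mm high, on the table to the robot's right; origin at the centre of its underside
- fuse_box: bystander, loose, leave alone: flat black box 36 x 56 x 20 mm (x, y, height) on the chest's far rim beyond the bearing; origin at the centre of its underside

How it is judged (in metres and radians):
At the end, for the whole second after the job is handed in: Exactly one flap is open by more than 0.52 rad (its stop is at 0.65) and at rest, the other three are tilted less than 0.15 rad, and every bystander is within 30 mm of where it began (((value of joint flap_1 above 0.52 rad and value of joint each of flap_2, flap_3, flap_4 below 0.15 rad) or (value of joint flap_2 above 0.52 rad and value of joint each of flap_1, flap_3, flap_4 below 0.15 rad) or (value of joint flap_3 above 0.52 rad and value of joint each of flap_1, flap_2, flap_4 below 0.15 rad) or (value of joint flap_4 above 0.52 rad and value of joint each of flap_1, flap_2, flap_3 below 0.15 rad)) and velocity of joint each of flap_1, flap_2, flap_3, flap_4 below 0.1 rad/s and distance of each of bearing, small_carton, grease_jar, oil_filter, oil_bottle, fuse_box from where it was at the start of the episode below 0.03 m); the robot touches nothing.
It fails at once if a flap or the chest is pressed harder than 60 N (contact force between chest and the fingers above 60 N or contact force between chest and the arm above 60 N).
It fails at once if a bystander is lifted, pushed or carried more than 30 mm from its place (distance of any of bearing, small_carton, grease_jar, oil_filter, oil_bottle, fuse_box from where it was at the start of the episode above 0.03 m).
It also fails if it takes over 48 s, if anything falls off the work surface, if the arm or the gripper's body presses on something with over 40 N, if the wrist force passes 120 N, or if a joint passes its speed limit or range.

ROBOT

A 6-joint arm with a two-finger parallel gripper is mounted at the origin on the work surface. World frame = base frame: x ahead of the robot, y to its left, z up, the work surface at z = 0. Lengths are in mm, angles in rad, forces in N, time in s.
With the tool pointing down it reaches from about 300 to 950 mm from the base axis. Payload 3.1 kg.
Tool frame: the origin (TCP) lies on the centre line of the jaws, within the pads' length; the fingertips stand 22 mm ahead of it and the grasp point (between the pads) lies 3 mm ahead of it; z points along the fingers, y is the direction in which the jaws open and shut (so a half turn about z gives the same grasp; the last joint's range is limited). The gripper opens to 85 mm and grips with 20 to 120 N. Pads are 22 mm wide; open, the fingers measure 114 mm over their backs; the gripper's body (76 mm by 85 mm) begins 54 mm behind the grasp point. The pads swing forward as they close: fully open they stand 13 mm farther back than shut.
Start: joints at [-1.323, 0.308, 1.634, -0, 1.2, -0.07], TCP at [195.272, -593.718, 253.272] pointing down, gripper open.
Joint ranges: [-3.06, 3.06], [-0.79, 1.96], [0.05, 2.63], [-1.19, 4.34], [0.05, 2.64], [-2.94, 2.94]. Speed limits (rad/s): [2.79, 2.79, 3.14, 3.14, 3.14, 3.14].

INTERFACE

Orientations are given as a unit quaternion [w, x, y, z].
In Python, from cell import state, snapshot, camera_params, hand_in gives the robot as it stands.
- The arm moves only by the tool step_arm, never from a script. Its argument "increments" is a list of rows, each a list of 7 numbers: the finger opening in mm, from 0 to 85.4, then the shift along the tool's x, y, z in mm, then the turn, a rotation vector about the tool's x, y, z in degrees. In form: [[jaw, dx, dy, dz, ax, ay, az], ...]. A call has 1 to 8 rows; each row shifts and turns the commanded pose from where the row before left it, along the tool's axes as they then stand; what a row does not reach is not made up. A row lasts 1/10 s, in which the tool goes at most 50 mm and 8.59 degrees, less where a joint would pass 70% of its speed; a pose out of reach is approached as far as the arm can. A call is refused whole if a number of a shift passes 50 or a number of a turn 8.59, either way. A call with a gripper value outside its range is refused whole. The fingers move at their own pace and stop on an object; "force" is the grip in N (left out, the last holds). Time passes only in rows, so rows that do not move let the fingers close. It gives the time, the measured TCP pose, the force and the opening at its end, in the units of the state.
- state(): the state, without advancing time (a new reading comes with each control period).
- snapshot(name): name is "scene" or "top"; returns the picture (420x560x3 uint8, red, green, blue); there is no depth.
- camera_params(name): a dict with "camera_matrix" (3x3 intrinsics, pixels), "pose" (4x4, takes a point from camera to world coordinates). Camera axes: x right, y down, z forward; pixel columns grow to the right and rows downward; lengths in mm; the calibration is good to about 2 mm. A picture is of the moment at which its call begins. camera_params takes no time and is no camera call.
- hand_in(): hands the job in, once; it reports no verdict.
The state is a dict: "time": time; "joint_positions": joint angles; "dq": joint speeds; "effort": joint torques, N m; "eef_pos": TCP position; "eef_rot": TCP orientation; "force": force on the tool from outside, world axes, zero at the start; "wrist_torque": the same for the moment, N m; "grip_width": opening from 0.0 (shut) to 1.0 (fully open).
Only numpy, scipy, OpenCV 4.12 (cv2) and the standard library are available. Lean on these libraries where they do the work, as an engineer would, in place of code of your own. Each camera call takes 0.05 s, during which the arm holds its last target.

## Working session

There is one attempt and no reset: what is moved stays moved. The work goes in short steps, Python scripts to look and compute and a tool call to move; the robot and the scene stay as the last step left them, time stands still between calls to the robot, and variables do not carry over. Pictures are saved under pics/ and viewed, and the job is handed in when it is done.

Besides the shell and the picture viewer there is one more tool, called after "Emit:" as name(argument=value, ...) on one line, values as JSON. step_arm: Moves the arm, as the interface text tells. Its arguments: {"type":"object","properties":{"increments":{"type":"array"},"force":{"type":"number"}},"required":["increments"]}

```bash
mkdir -p pics
python3 - <<'E'
from cell import *
import cv2
for n in ("scene","top"):
    im=snapshot(n); cv2.imwrite(f"pics/{n}0.png",im[:,:,::-1]); p=camera_params(n); print(n,p["camera_matrix"],p["pose"])
print(state())
E
```

```text
scene [[389.5788786    0.         277.0320524 ]
 [  0.         389.5788786  211.16876819]
 [  0.           0.           1.        ]] [[ 5.52656281e-01  6.48038759e-01 -5.24038932e-01  1.09647101e+03]
 [ 8.33228323e-01 -4.42741440e-01  3.31225874e-01 -3.96275532e+02]
 [-1.73665475e-02 -6.19698140e-01 -7.84648086e-01  9.58364758e+02]
 [ 0.00000000e+00  0.00000000e+00  0.00000000e+00  1.00000000e+00]]
top [[403.00029913   0.         274.79294404]
 [  0.         403.00029913 210.45280749]
 [  0.           0.           1.        ]] [[-1.87888696e-02 -9.87778120e-01  1.54729971e-01  3.51151079e+02]
 [-9.99815343e-01  1.91864671e-02  1.07653556e-03 -3.71010891e+00]
 [-4.03209977e-03 -1.54681172e-01 -9.87956212e-01  1.37091677e+03]
 [ 0.00000000e+00  0.00000000e+00  0.00000000e+00  1.00000000e+00]]
{'time': 0.1, 'joint_positions': array([-1.32272098e+00,  3.08964951e-01,  1.63506810e+00, -9.89354683e-06,
        1.19970914e+00, -6.96787691e-02]), 'dq': array([-0.00083841, -0.00280291, -0.00207996, -0.00030125, -0.00078277,
       -0.00017883]), 'effort': array([-5.90504042e-04, -4.16408193e+01, -2.77643913e+01, -1.01156509e-04,
        4.05108382e-03,  1.75904722e-05]), 'eef_pos': array([ 195.08067672, -593.02817493,  252.12837931]), 'eef_rot': array([-1.07008319e-03,  9.87404711e-01,  1.58211191e-01, -1.00330066e-04]), 'force': array([-0.39627455, -0.27000417,  0.24457024]), 'wrist_torque': array([ 0.06896159, -0.03367857, -0.0135114 ]), 'grip_width': 1.0015701621689217}
```

View pics/top0.png

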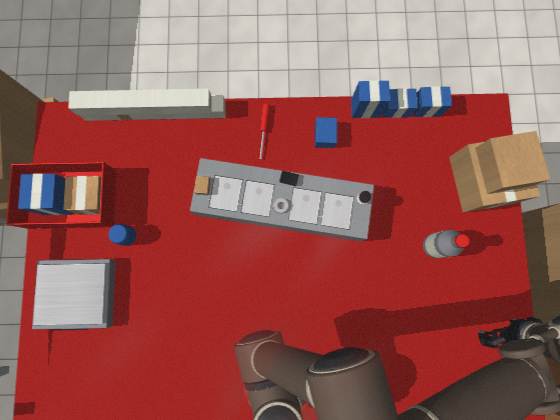

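View pics/scene0.png

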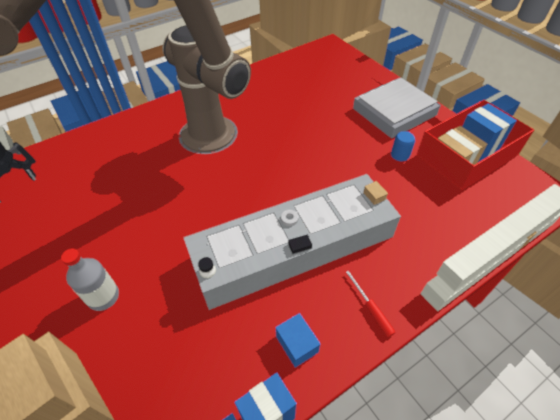

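The top view shows the chest tilted slightly, with flaps at about (226,194), (258,198), (305,206) and (337,211). The bearing is at (281,205), the fuse box at (290,178), the jar at (364,197) and the carton at (202,185). Next I'll measure the flaps.

```bash
cat > h.py <<'E'
import numpy as np,cv2
from cell import *
def ray(n,uv,z):
    p=camera_params(n);K=p["camera_matrix"];T=p["pose"]
    d=T[:3,:3]@np.linalg.solve(K,[uv[0],uv[1],1.]);o=T[:3,3]
    return (o+d*(z-o[2])/d[2])[:2]
E
python3 - <<'E'
from h import *
for n,(x0,x1,y0,y1) in {"top":(185,380,155,245),"scene":(180,405,175,305)}.items():
    im=cv2.imread(f"pics/{n}0.png"); 
    c=cv2.resize(im[y0:y1,x0:x1],None,fx=3.5,fy=3.5,interpolation=cv2.INTER_CUBIC);cv2.imwrite(f"pics/{n}crop.png",c)
    g=im.min(axis=2); print(np.percentile(g[y0:y1,x0:x1],[50,70,80,90]))
    for th in (165,180,190):
        m=np.zeros_like(g);m[y0:y1,x0:x1]=(g[y0:y1,x0:x1]>th)
        k,l,s,ce=cv2.connectedComponentsWithStats(m)
        print(n,th)
        for i in range(1,k):
            if s[i,4]>200:
                pts=np.argwhere(l==i)[:,::-1].astype(np.float32)
                w=np.array([ray(n,p,100) for p in pts],np.float32)
                print(s[i,4],ce[i].round(1),w.mean(0).round(1),[np.round(a,2) for a in cv2.minAreaRect(w)])
E
```

```text
[106. 145. 173. 198.]
top 165
776 [226.4 193.9] [607.1 152. ] [array([609.98, 155.72]), array([ 87.76, 103.34]), np.float64(79.86)]
870 [257.2 198.1] [591.5  53.4] [array([591.89,  53.5 ]), array([ 87.77, 103.81]), np.float64(79.7)]
871 [304.8 205.6] [564.2 -98.5] [array([564.58, -97.68]), array([ 88.29, 103.18]), np.float64(79.97)]Traceback (most recent call last):
  File "<stdin>", line 13, in <module>
  File "h.py", line 4, in ray
    p=camera_params(n);K=p["camera_matrix"];T=p["pose"]
ValueError: time passes only in moves, steps and waits
```

View pics/topcrop.png

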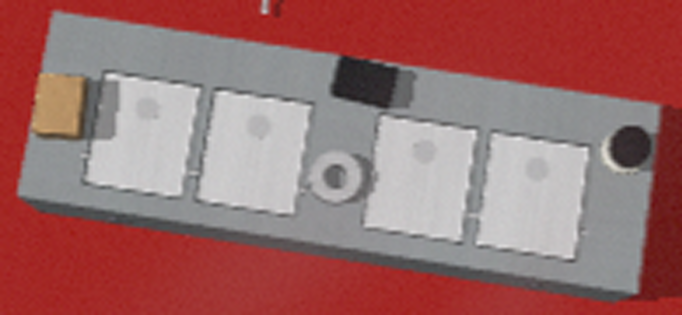

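```bash
cat > h.py <<'E'
import numpy as np,cv2
from cell import *
C={n:camera_params(n) for n in ("scene","top")}
def ray(n,uv,z):
    p=C[n];K=p["camera_matrix"];T=p["pose"]
    d=T[:3,:3]@np.linalg.solve(K,[uv[0],uv[1],1.]);o=T[:3,3]
    return (o+d*(z-o[2])/d[2])[:2]
E
python3 - <<'E'
from h import *
n="top"
im=cv2.imread("pics/top0.png")
for c in [(536,168),(425,151),(259,125),(148,108)]:
    print("mark",ray(n,(c[0]/3.5+185-.5+.14,c[1]/3.5+155-.36),100))
im=cv2.imread("pics/scene0.png");g=im.min(axis=2);n="scene"
m=np.zeros_like(g);m[175:305,180:405]=g[175:305,180:405]>180
k,l,s,ce=cv2.connectedComponentsWithStats(m)
for i in range(1,k):
    if s[i,4]>200:
        w=np.array([ray(n,p,100) for p in np.argwhere(l==i)[:,::-1]],np.float32)
        print(s[i,4],w.mean(0),cv2.minAreaRect(w))
print("bottle cap",ray("top",(462,241),210),ray("scene",(70,257),210),"jar",ray("top",(365,197),140),ray("scene",(206,264),140))
u=np.array([.178,.984]);x=np.array([.984,-.178])
print([ (np.array([602.3,-26.5])+d*u).round(1) for d in (-181,-77,77,181)])
E
```

```text
mark [ 571.58218469 -204.3165108 ]
mark [ 589.36784128 -103.37616501]
mark [616.65464259  48.4113374 ]
mark [634.64101778 150.48397636]
827 [609.57874 149.0851 ] ((609.40966796875, 150.13137817382812), (97.34559631347656, 107.14873504638672), 79.95443725585938)
1117 [588.4319   42.14541] ((587.88916015625, 27.30764389038086), (138.01809692382812, 105.91155242919922), 79.79393768310547)
1059 [ 566.6898  -100.96795] ((564.3605346679688, -104.0274658203125), (98.61446380615234, 105.82008361816406), 80.00250244140625)
1151 [ 548.4687  -202.30345] ((546.9384765625, -201.39151000976562), (90.79930114746094, 106.13072967529297), 79.29159545898438)
bottle cap [ 433.59768773 -539.12486678] [ 442.34412065 -540.64989173] jar [ 580.76558062 -283.20638556] [ 588.79976658 -283.51073441]
[array([ 570.1, -204.6]), array([ 588.6, -102.3]), array([616. ,  49.3]), array([634.5, 151.6])]
```

Emit:
step_arm(increments=[[0,0,0,-20,0,0,8],[0,0,0,-20,0,0,8],[0,0,0,0,0,0,8],[0,0,0,0,0,0,4.4]], force=40)

```text
time: 0.5
eef_pos: [195.3, -593.9, 293.9]
eef_rot: [0.0, 0.996, -0.091, 0.0]
force: [0.1, 0.3, 0.0]
grip_width: 0.331
```

Emit:
step_arm(increments=[[0,24.9,-37.5,0,0,0,0],[0,24.9,-37.5,0,0,0,0],[0,24.9,-37.5,0,0,0,0],[0,24.9,-37.5,0,0,0,0],[0,24.9,-37.5,0,0,0,0],[0,24.9,-37.5,0,0,0,0],[0,24.9,-37.5,10,0,0,0],[0,24.9,-37.5,10,0,0,0]])

```text
time: 1.3
eef_pos: [445.4, -332.2, 273.2]
eef_rot: [0.0, 0.996, -0.089, 0.0]
force: [1.1, -0.2, -0.2]
grip_width: -0.0
```

Emit:
step_arm(increments=[[0,24.9,-37.5,10,0,0,0],[0,24.9,-37.5,10,0,0,0],[0,24.9,-37.5,15,0,0,0],[0,24.9,-37.5,25,0,0,0],[0,0,0,35,0,0,0],[0,0,0,35,0,0,0],[0,0,0,10,0,0,0],[0,0,0,0,0,0,0]])

```text
time: 2.1
eef_pos: [566.2, -203.8, 131.6]
eef_rot: [-0.001, 0.996, -0.089, -0.003]
force: [-0.8, 0.1, 0.7]
grip_width: 0.001
```

Emit:
step_arm(increments=[[0,4,0,3,0,0,0],[0,0,0,3,0,0,0],[0,0,0,2,0,0,0],[0,0,0,0,0,0,0]])

```text
time: 2.5
eef_pos: [572.4, -205.8, 126.9]
eef_rot: [0.0, 0.996, -0.089, 0.001]
force: [0.2, -0.0, -0.5]
grip_width: -0.001
```

Emit:
step_arm(increments=[[0,0,0,3,0,0,0],[0,0,0,1.5,0,0,0],[0,0,0,1,0,0,0],[0,0,0,1,0,0,0],[0,0,0,0,0,0,0]])

```text
time: 3.0
eef_pos: [572.2, -205.4, 119.6]
eef_rot: [0.0, 0.996, -0.089, 0.0]
force: [0.2, -0.4, 1.2]
grip_width: -0.0
```

Tip height is 97.6 mm with 1.2 N. I'll press 1 mm at a time.

Emit:
step_arm(increments=[[0,0,0,1,0,0,0],[0,0,0,0.5,0,0,0],[0,0,0,0,0,0,0]])

```text
time: 3.3
eef_pos: [572.2, -205.4, 118.0]
eef_rot: [0.0, 0.996, -0.089, 0.0]
force: [0.3, 0.1, 1.2]
grip_width: -0.0
```

Emit:
step_arm(increments=[[0,0,0,1,0,0,0],[0,0,0,1,0,0,0],[0,0,0,0,0,0,0]])

```text
time: 3.6
eef_pos: [572.1, -205.4, 115.8]
eef_rot: [0.0, 0.996, -0.089, 0.0]
force: [0.4, -0.7, 1.0]
grip_width: 0.002
```

Emit:
step_arm(increments=[[0,0,0,1,0,0,0],[0,0,0,1,0,0,0],[0,0,0,1,0,0,0]])

```text
time: 3.9
eef_pos: [571.9, -205.3, 112.9]
eef_rot: [-0.0, 0.996, -0.089, -0.0]
force: [0.5, -0.5, 1.2]
grip_width: 0.0
```

Run:
```python
from h import *
im=snapshot("scene");cv2.imwrite("pics/s1.png",cv2.resize(im[160:320,170:420,::-1],None,fx=3,fy=3,interpolation=cv2.INTER_CUBIC));print(state()["force"])
```

```text
[-0.0794041  -0.71640146  1.42226905]
```

View pics/s1.png

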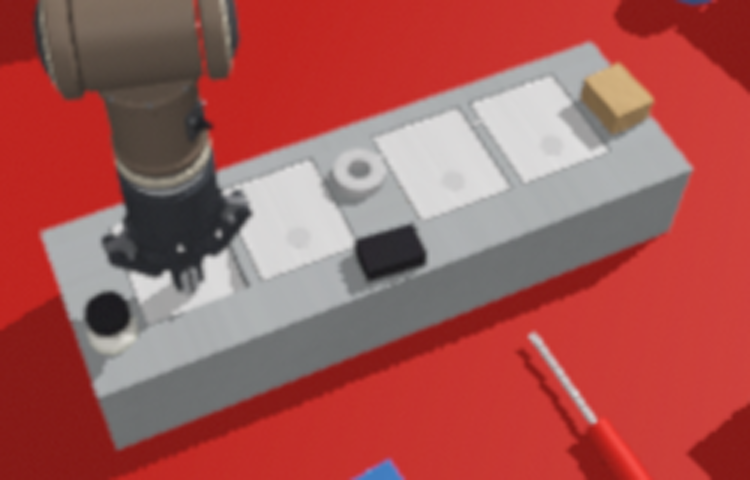

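The picture shows flap 1 sinking under about 1.3 N: a dark gap has opened along its side at crop (240,270). So flap 1 is the free one. The gripper's knuckles are near the jar at crop (108,310), so I'll lift and shift 20 mm inboard and 12 mm toward the pin. There less sink is needed too.

Emit:
step_arm(increments=[[0,0,0,-7,0,0,0],[0,0,0,-8,0,0,0],[0,-6,-10,0,0,0,0],[0,-6,-10,0,0,0,0],[0,0,0,5,0,0,0],[0,0,0,5,0,0,0],[0,0,0,4,0,0,0],[0,0,0,0,0,0,0]])

```text
time: 4.75
eef_pos: [563.3, -183.3, 113.0]
eef_rot: [-0.0, 0.996, -0.089, -0.001]
force: [0.8, 0.3, 0.1]
grip_width: -0.002
```

Run:
```python
from h import *
im=snapshot("scene");cv2.imwrite("pics/s2.png",cv2.resize(im[160:320,170:420,::-1],None,fx=3,fy=3,interpolation=cv2.INTER_CUBIC));print(state()["force"])
```

```text
[0.64724317 0.33321549 0.91248923]
```

View pics/s2.png

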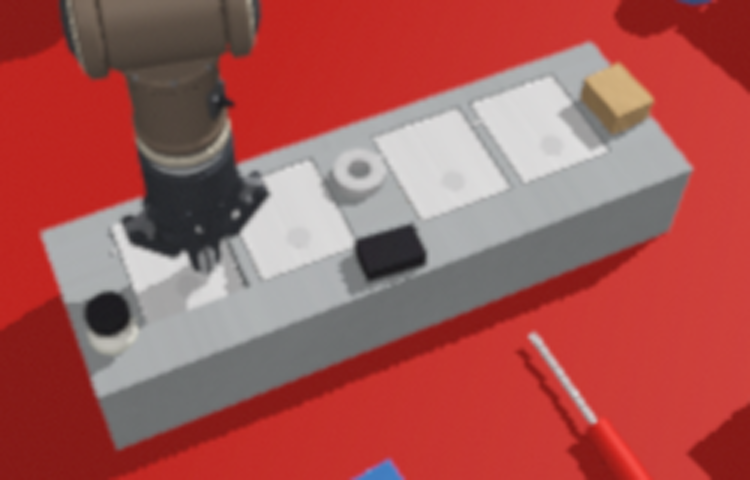

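Flap 1 stays tilted, so it is the free one, and the knuckles are now clear of the jar. Pressing on.

Emit:
step_arm(increments=[[0,0,0,2,0,0,0],[0,0,0,2,0,0,0],[0,0,0,2,0,0,0],[0,0,0,2,0,0,0],[0,0,0,0,0,0,0]])

```text
time: 5.3
eef_pos: [563.9, -183.7, 105.8]
eef_rot: [0.0, 0.996, -0.089, 0.0]
force: [-0.5, -0.1, 0.8]
grip_width: -0.0
```

Emit:
step_arm(increments=[[0,0,0,1.5,0,0,0],[0,0,0,1.5,0,0,0],[0,0,0,1,0,0,0],[0,0,0,0,0,0,0]])

```text
time: 5.7
eef_pos: [563.8, -183.5, 101.8]
eef_rot: [0.0, 0.996, -0.089, 0.0]
force: [0.7, -0.4, 2.1]
grip_width: 0.0
```

Emit:
step_arm(increments=[[0,0,0,1,0,0,0],[0,0,0,1,0,0,0],[0,0,0,0,0,0,0]])

```text
time: 6.0
eef_pos: [563.7, -183.5, 99.8]
eef_rot: [-0.0, 0.996, -0.089, 0.0]
force: [-0.1, 0.3, 2.1]
grip_width: -0.001
```

Emit:
step_arm(increments=[[0,0,0,1,0,0,0],[0,0,0,0.5,0,0,0],[0,0,0,0,0,0,0]])

```text
time: 6.3
eef_pos: [563.7, -183.5, 98.4]
eef_rot: [-0.0, 0.996, -0.089, -0.0]
force: [-0.1, 0.7, 1.3]
grip_width: 0.001
```

Emit:
step_arm(increments=[[0,0,0,1,0,0,0],[0,0,0,0.5,0,0,0],[0,0,0,0,0,0,0]])

```text
time: 6.6
eef_pos: [564.0, -183.6, 97.3]
eef_rot: [0.0, 0.996, -0.089, 0.0]
force: [-1.1, -0.1, 5.0]
grip_width: -0.0
```

Emit:
step_arm(increments=[[0,0,0,1,0,0,0],[0,0,0,0.5,0,0,0],[0,0,0,0,0,0,0]])

```text
time: 6.9
eef_pos: [564.8, -183.8, 96.6]
eef_rot: [0.0, 0.996, -0.089, 0.001]
force: [-0.2, 0.2, 6.5]
grip_width: 0.001
```

Emit:
step_arm(increments=[[0,0,0,1,0,0,0],[0,0,0,0,0,0,0]])

```text
time: 7.1
eef_pos: [565.2, -184.0, 96.1]
eef_rot: [0.0, 0.996, -0.089, 0.002]
force: [-0.4, 0.1, 8.6]
grip_width: -0.001
```

The force climbs from 2 to 8.6 N, so the flap is at its stop. I'll retract and check.

Emit:
step_arm(increments=[[0,0,0,-5,0,0,0],[0,0,0,-25,0,0,0],[0,0,0,-45,0,0,0],[0,0,0,-45,0,0,0],[0,-40,0,-20,0,0,0],[0,-45,0,0,0,0,0],[0,-45,0,0,0,0,0],[0,-45,0,0,0,0,0]])

```text
time: 7.9
eef_pos: [389.2, -151.8, 233.7]
eef_rot: [-0.0, 0.996, -0.089, -0.001]
force: [-0.3, -0.0, 0.7]
grip_width: 0.002
```

Run:
```python
from h import *
im=snapshot("scene");cv2.imwrite("pics/s3.png",cv2.resize(im[160:320,170:420,::-1],None,fx=3,fy=3,interpolation=cv2.INTER_CUBIC));print(state()["force"])
im=snapshot("top");cv2.imwrite("pics/t3.png",cv2.resize(im[150:250,180:385,::-1],None,fx=3.5,fy=3.5,interpolation=cv2.INTER_CUBIC))
```

```text
[-5.53164699  3.37524797 -1.16293008]
```

View pics/s3.png

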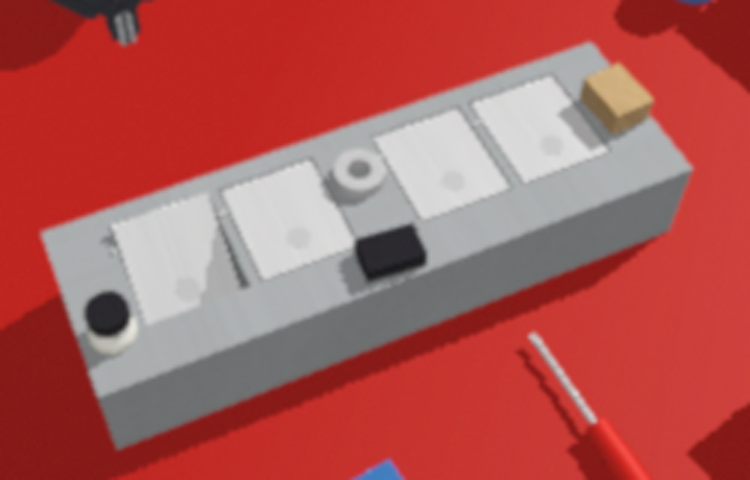

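View pics/t3.png

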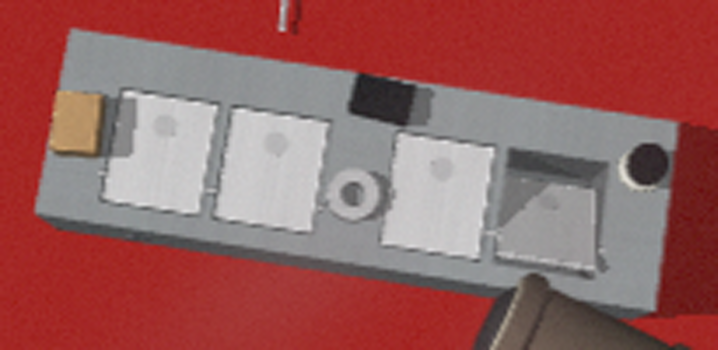

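Flap 1 is tilted with its far gap open at top crop (555,165). The other flaps are flush and the bystanders are in place. I'll triangulate the press mark, seen at top crop (549,202) and scene crop (188,288), to get the tilt.

Run:
```python
from h import *
t=(549/3.5+180-.36,202/3.5+150-.36); s=(188/3+170-.33,288/3+160-.33)
u=np.array([.178,.984]);x=np.array([.984,-.178])
# reference: pin line for flap1
P=np.array([570.8,-204.5]);pin=P-52*x
for z in (60,65,69,72,75,80,85,100):
    a=ray("top",t,z);b=ray("scene",s,z)
    print(z,a.round(1),b.round(1),np.linalg.norm(a-b).round(1),"from pin",((a-pin)@x).round(1))
for th in (.4,.5,.52,.6,.65): print(th,52*np.cos(th)+3*np.sin(th)*-1,97-52*np.sin(th)+3*np.cos(th))
# calib check with shut flap2 mark in both, z should be 100
t=(441/3.5+180-.36,168/3.5+150-.36); s=(299/3+170-.33,237/3+160-.33)
for z in (95,100,105):print(z,ray("top",t,z),ray("scene",s,z))
```

```text
60 [ 562.8 -205.7] [ 556.  -201.5] 8.0 from pin 44.4
65 [ 562. -205.] [ 559.  -202.6] 3.8 from pin 43.5
69 [ 561.4 -204.3] [ 561.4 -203.4] 0.9 from pin 42.7
72 [ 560.9 -203.9] [ 563.2 -204.1] 2.3 from pin 42.2
75 [ 560.4 -203.4] [ 565.1 -204.7] 4.8 from pin 41.6
80 [ 559.6 -202.6] [ 568.1 -205.8] 9.0 from pin 40.7
85 [ 558.8 -201.9] [ 571.1 -206.9] 13.3 from pin 39.7
100 [ 556.4 -199.6] [ 580.1 -210.2] 26.0 from pin 36.9
0.4 46.72691666122408 79.51342918195883
0.5 44.19601660248677 74.70261967825256
0.52 43.63595692970658 73.76569037115863
0.6 41.22352455511817 70.11459822818719
0.65 39.58079830734279 67.91855829737311
95 [ 590.79966029 -102.40350842] [ 586.39861241 -100.67161799]
100 [ 589.8605372  -102.01675357] [ 589.35259214 -102.38354745]
105 [ 588.92141411 -101.62999872] [ 592.30657187 -104.09547692]
```

The mark sits at z ≈ 69.5 mm, so the tilt is about 0.61 rad, and the force rise also says it is at the stop. I'll let the arm settle and hand in.

Emit:
step_arm(increments=[[0,0,0,-10,0,0,0],[0,0,0,0,0,0,0],[0,0,0,0,0,0,0]])

```text
time: 8.3
eef_pos: [393.3, -153.3, 245.6]
eef_rot: [0.0, 0.996, -0.089, 0.001]
force: [0.3, 0.3, 0.5]
grip_width: -0.003
```

Run:
```python
from cell import *
print(hand_in())
```

```text
the job is handed in; nothing more can be done
None
```

Flap 1, the rightmost, is the free one. I pushed it open to its stop and left it open; the job was handed in at about 8.3 s. It was the first flap I tried, and I didn't press the other three.

- **Finding it:** it sank under about 1–2 N. Partway through I lifted off and moved the fingertip inboard and toward the pin, to keep the gripper clear of the grease jar. The flap stayed tilted.
- **Reaching the stop:** near the end the force rose from 2 N to 8.6 N while the fingertip slid along the plate, which fits the stop. The highest force I read was 8.6 N.
- **Tilt check:** the press mark's height, found from both cameras, is about 69.5 mm, which gives about 0.61 rad. The mark's horizontal position gives only about 0.55–0.57 rad. A couple of millimetres of pixel and calibration error would explain the difference, and both values are above 0.52.
- **Other flaps and objects:** the last pictures, checked by eye, show flaps 2–4 flush and the bearing, carton, jar and fuse box where they started. The oil filter and oil bottle were outside those cropped pictures; the arm's planned path kept clear of both.

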